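Flux the brazing patch of a steel tube

ROBOT

A 6-joint arm with a two-finger parallel gripper is mounted at the origin on the work surface. World frame = base frame: x ahead of the robot, y to its left, z up, the work surface at z = 0. Lengths are in m, angles in rad, forces in N, time in s.
With the tool pointing down it reaches from about 0.275 to 0.85 m from the base axis. Payload 5.2 kg.
Tool frame: the origin (TCP) lies at the very end of the fingers, on their centre line; the grasp point (between the pads) lies ctrl.grip_point_offset behind it (ctrl.grip_point_offset is the distance from the TCP to the grasp point, in m); z points along the fingers, y is the line along which they close (so a half turn about z gives the same grasp; the last joint's range is limited). The gripper opens to 85 mm and grips with 20 to 120 N. Pads are 22 mm wide; open, the fingers measure 114 mm over their backs; the gripper's body (76 mm by 85 mm) begins 54 mm behind the grasp point. The pads swing forward as they close: fully open they stand 13 mm farther back than shut.
Start: joints at [0.906, 0.259, 1.535, -0, 1.348, -0.203], TCP at [0.245, 0.492, 0.231] pointing down, gripper open.
Joint ranges: [-3.14, 3.14], [-0.91, 2.08], [0.19, 2.58], [-1.22, 4.36], [0.22, 2.71], [-3.12, 3.12]. Speed limits (rad/s): [2.57, 2.57, 3.14, 3.14, 3.14, 3.14].

INTERFACE

Orientations are given as a unit quaternion [w, x, y, z].
In Python, from station import get_obs, grab_frame, calibration, workorder, ctrl gives the robot as it stands.
- The arm moves only by the tool servo_tool, never from a script. Its argument "motion" is a list of rows, each a list of 7 numbers: the shift along the tool's x, y, z in units of 1000 mm (1.0 is 1000 mm), then the turn, a rotation vector about the tool's x, y, z in units of 90 degrees (1.0 is 90 degrees), then the opening, from 0 (shut) to 1 (fully open). In form: [[tx, ty, tz, wx, wy, wz, claw], ...]. A call has exactly 5 rows; each row is the pose to reach, as a shift and turn from the pose commanded when the call began, along the tool's axes at that moment; what a row does not reach only later rows make up. A row lasts 1/12 s, in which the tool goes at most 41.7 mm and 7.16 degrees, less where a joint would pass 70% of its speed; a pose out of reach is approached as far as the arm can. A call with a number of a shift or a turn outside -1 to 1 is refused whole. A call with a gripper value outside its range is refused whole. The fingers move at their own pace and stop on an object; "squeeze" is the grip in N (left out, the last holds). Time passes only in rows, so rows that repeat a pose let the fingers close, or fill a call up. It gives the time, the measured TCP pose, the force, the opening and the grip force at its end, in the units of the state.
- get_obs(): the state, without advancing time (a new reading comes with each control period).
- grab_frame(name): name is "side" or "top" or "wrist"; returns (picture, depth): 420x560x3 uint8, red, green, blue; 420x560 float32, m along the optical axis (not along the pixel's ray), 0 where there is no reading.
- calibration(name): a dict with "fovy" (degrees; the focal length in pixels is half the picture's height over the tangent of half this angle, whatever the lens; pixels are square), "cx", "cy" (the principal point, pixels), "origin" and "attitude" of the camera in the world. Camera axes: x right, y up, looking along -z (the intrinsics and any distortion apply to the point x, -y, -z); pixel columns grow to the right and rows downward; lengths in m; the calibration is good to about 2 mm. A picture is of the moment at which its call begins: read the wrist's pose just before it. calibration takes no time and is no camera call; for the wrist camera it gives the pose at the moment of the call.
- workorder.sign_off(): hands the job in; it is judged then, once.
The state is a dict: "time": time; "qpos": joint angles; "qvel": joint speeds; "joint_efforts": joint torques, N m; "position": TCP position; "ee_rot": TCP orientation; "contact_force": force on the tool from outside, world axes, zero at the start; "moment": the same for the moment, N m; "gripper_width": finger opening in m; "grip_force": force on a finger pad.
Only numpy, scipy, OpenCV 4.12 (cv2) and the standard library are available. Lean on these libraries where they do the work, as an engineer would, in place of code of your own. Each camera call takes 0.05 s, during which the arm holds its last target. There are 200 camera calls.

TASK

Roll the loose steel tube along the bench, without lifting it, until its copper-coloured patch faces straight up, and let go of it. Then take the bent brush from its blue rest, dip its bristles well down into the white flux pot and dab them gently on the middle of the patch. Put the brush back on its rest as it was, leaving the patch facing up and everything else standing where it is.

Things in the scene. Friction and masses are not known exactly. Their poses are not given: they have to be found in the camera images.
- brush: Bent brush, 0.09 kg. Wooden handle along x, 12 mm wide (y), 16 mm high, from x = -140 to +60 mm; then an 8 mm steel neck goes to x = +100 mm and bends straight down (-z) to a brass ferrule (21 mm across, its lower end at z = -45 mm) and yellow bristles (18 mm across). Origin: middle of the handle's underside at the balance point, the place to grip (across y, from above). z axis up.
- bristle_tip (a point): Lower end of the yellow bristles, the brush's dipping point: at (100, 0, -75) mm in the brush's frame while unpressed. Bristles reach 30 mm below the ferrule and are springy: they give up to 18 mm straight up into the ferrule, 0.6 N to start plus 0.15 N per mm.
- rest: Blue steel brush rest, fixed, yaw varies. Origin: centre of the underside of its 140 x 90 x 6 mm base. Two forks 8 mm thick, 44 mm wide, at x = -50 and +50 mm; U slots open at the top: floor 110 mm up, 26 mm wide in y, prong tops 132 mm up. The brush lies in both slots, axes parallel to the rest's, its origin 110 mm above the rest's, head hanging beyond the +x fork, tip 35 mm above the table.
- tube: Loose round steel tube lying on the table, 34 mm diameter, 140 mm long, about 0.28 kg (varies); rolls easily but soon stops when left. Origin: its centre, 17 mm above the table. x: along the tube. z: points out through the middle of the copper-coloured patch, so z straight up means patch up. It starts with z about 72 degrees from up, to one side; any heading.
- patch (a point): Middle of the copper-coloured patch on the tube's surface, 17 mm from the tube's centre along the tube's z. The patch is 26 mm long and wraps about 28 mm round the tube, halfway along it.
- pot: White ceramic flux pot, round, open, loose, 0.35 kg. 80 mm across at the foot, 86 mm at the rim, 55 mm tall, wall 4 mm, inner floor 5 mm above the table. Origin: centre of its underside. It may swap places with the blue cup.
- cup: Bystander: plastic blue rinse cup, same shape and size as the pot; origin centre of its underside.
- hammer: Bystander: hammer, wooden handle, 260 mm.
- wrench: Bystander: steel wrench, 180 mm, lying flat.
- screwdriver: Bystander: screwdriver, red handle, 200 mm.
- can: Bystander: can with red label, 66 mm across, 100 mm tall.
- jar: Bystander: closed amber jar, 70 mm across, 90 mm tall.
- sprig: Bystander: flat wrought-iron bamboo sprig, about 200 mm long.
There are look-alikes about, which are no part of the job. Leave any green or yellow look-alike of the pot alone.

How it is judged:
On the way, in this order (a step that is already met when the one before it is completed fails the run):
1. the tube lies still on the bench with its patch up (within 0.35 rad), untouched by the robot and the brush (angle between tube's own z axis and vertical below 0.35 rad and linear speed of tube below 0.02 m/s and angular speed of tube below 0.15 rad/s and contact force between each of the fingers, brush and tube below 0.05 N), for 0.3 s.
2. the bristle tip is inside the white pot, at least 20 mm below its rim (z of bristle_tip in the frame of pot between 0 and 0.035 m and horizontal distance between bristle_tip and pot below 0.038 m), for 0.1 s.
3. the bristles touch the tube within 13 mm of the middle of the patch (distance between bristle_tip and patch below 0.013 m and contact force between brush and tube above 0.2 N), for 0.1 s.
At the end, for the whole second after the job is handed in: The tube lies still on the bench with its patch within 0.4 rad of straight up; the brush lies at rest, released, in both slots of its rest, head hanging at the same end as before (within 25 mm along the slots, its underside 104 to 118 mm up, within 0.2 rad of level); the pot stands upright (angle between tube's own z axis and vertical below 0.4 rad and linear speed of each of tube, brush below 0.02 m/s and angular speed of each of tube, brush below 0.15 rad/s and height (world z) of tube between 0.012 and 0.022 m and x of bristle_tip in the frame of rest between 0.075 and 0.125 m and y of brush in the frame of rest between -0.012 and 0.012 m and z of brush in the frame of rest between 0.104 and 0.118 m and angle between brush's own z axis and vertical below 0.2 rad and angle between pot's own z axis and vertical below 0.1 rad); the robot touches nothing.
It fails at once if the tube is lifted off the bench (more than 8 mm) (height (world z) of tube above 0.025 m).
It fails at once if the brush is pressed on the tube with more than 12 N (contact force between brush and tube above 12 N).
It fails at once if the brush's bristles are dipped into the blue cup (z of bristle_tip in the frame of cup below 0.05 m and horizontal distance between bristle_tip and cup below 0.038 m).
It fails at once if the flux pot is moved more than 30 mm or tipped (distance of pot from where it was at the start of the episode above 0.03 m or angle between pot's own z axis and vertical above 0.3 rad).
It fails at once if a bystander is moved more than 30 mm (distance of any of cup, hammer, wrench, screwdriver, can, jar, sprig from where it was at the start of the episode above 0.03 m).
It also fails if it takes over 72 s, if anything falls off the work surface, if the arm or the gripper's body presses on something with over 40 N, if the wrist force passes 120 N, or if a joint passes its speed limit or range.

## Working session

There is one attempt and no reset: what is moved stays moved. The work goes in short steps, Python scripts to look and compute and a tool call to move; the robot and the scene stay as the last step left them, time stands still between calls to the robot, and variables do not carry over. Pictures are saved under pics/ and viewed, at most 10 in all, crops included, and the job is handed in when it is done.

Besides the shell and the picture viewer there is one more tool, called after ">>>" as name([rows], argument=value, ...), one row to a line, values as JSON. servo_tool: Moves the arm, as the interface text tells. Its arguments: {"type":"object","properties":{"motion":{"type":"array","items":{"type":"array","items":{"type":"number"}}},"squeeze":{"type":"number"}},"required":["motion"]}

```bash
mkdir -p pics; ls; python3 - <<'E'
from station import *
import cv2,numpy as np
print(get_obs(), ctrl.grip_point_offset)
for n in ['top','side','wrist']:
    print(n,calibration(n))
for n in ['top','side']:
    p,d=grab_frame(n); cv2.imwrite(f'pics/{n}0.png',p[:,:,::-1]); np.savez(f'{n}0.npz',p=p,d=d)
E
```

```text
pics
{'time': 0.0, 'qpos': array([ 9.06193230e-01,  2.59347173e-01,  1.53609047e+00, -1.40160725e-05,
        1.34799990e+00, -2.02822636e-01]), 'qvel': array([ 0.00039716,  0.00119468, -0.00011216,  0.0013679 ,  0.00012344,
       -0.00063641]), 'joint_efforts': array([ 2.37255854e-04, -4.46037197e+01, -2.90568566e+01, -2.92781215e-04,
        1.16902107e-02,  4.85802707e-05]), 'position': array([0.24470838, 0.49196888, 0.23046948]), 'ee_rot': array([-3.81450148e-04,  2.28842610e-01,  9.73462998e-01, -8.39909040e-04]), 'contact_force': array([-0.12944081, -0.34828655,  0.62290564]), 'moment': array([-0.03769399, -0.01189928, -0.04630798]), 'grip_force': 0.0, 'gripper_width': 0.08541994925846073} 0.0187
top {'fovy': 48.300590835911265, 'cx': 271.7800579807423, 'cy': 209.78508687219312, 'origin': array([ 0.33972148, -0.00639667,  1.4593807 ]), 'attitude': array([-0.69981923, -0.0327031 ,  0.04741424,  0.71199399])}
side {'fovy': 51.83318118979211, 'cx': 278.93311644431276, 'cy': 219.08293071802257, 'origin': array([ 0.04514276, -0.61178066,  0.80438757]), 'attitude': array([ 0.86968169,  0.37217057, -0.12022838, -0.30114441])}
wrist {'fovy': 59.189709998585776, 'cx': 279.19157572491457, 'cy': 206.74553717056398, 'origin': array([0.17069739, 0.528644  , 0.37243571]), 'attitude': array([ 0.83891259, -0.1391038 , -0.0855178 ,  0.51919409])}
```

View pics/top0.png

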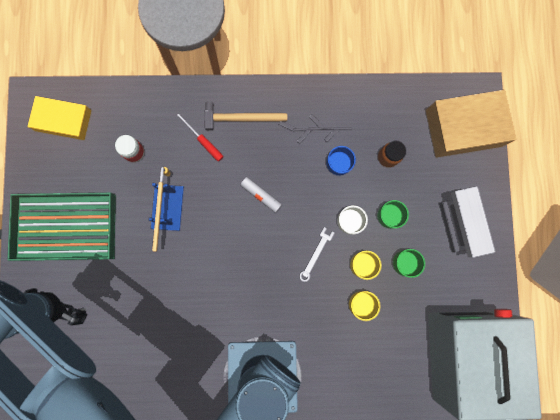

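View pics/side0.png

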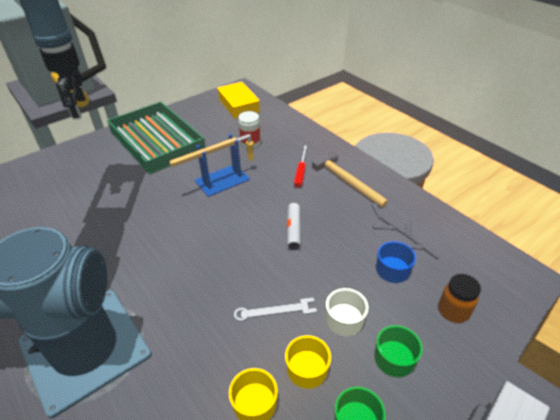

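Side and top views. The tube with the orange patch is at top (261,194) and side (294,226). Rods in the green tray at (62,228) could be mistaken for it, but they are thin and have no patch. The white pot is at top (352,220) and side (346,311); the blue cup (341,160), two yellow pots (366,264) and (364,305), and two green ones (393,214) and (409,263) look like it. The brush is on the blue rest at top (160,208), with its head at the image-top end (164,172). My choices are the steel tube with the patch, the white pot, and the brush on the blue rest.

```bash
cat > h.py <<'E'
import numpy as np,cv2
from scipy.spatial.transform import Rotation as R
from station import *
def rot(q): return R.from_quat(q,scalar_first=True)
def cam(n):
    c=calibration(n); return (c['origin'],rot(c['attitude']).as_matrix(),210/np.tan(np.radians(c['fovy']/2)),c['cx'],c['cy'])
def rays(C,uv):
    o,A,f,cx,cy=C; uv=np.atleast_2d(uv).astype(float)
    return np.c_[(uv[:,0]-cx)/f,-(uv[:,1]-cy)/f,-np.ones(len(uv))]@A.T
def plane(C,uv,z):
    d=rays(C,uv); return C[0]+d*((z-C[0][2])/d[:,2])[:,None]
def pts(C,uv,dep): return C[0]+rays(C,uv)*np.atleast_1d(dep)[:,None]
def tri(C1,uv1,C2,uv2):
    a,b=rays(C1,uv1)[0],rays(C2,uv2)[0]
    s=np.linalg.lstsq(np.c_[a,-b],C2[0]-C1[0],rcond=None)[0]
    p,q=C1[0]+a*s[0],C2[0]+b*s[1]; return (p+q)/2,np.linalg.norm(p-q)
def mask(p,lo,hi,box=None):
    m=cv2.inRange(cv2.cvtColor(p,cv2.COLOR_RGB2HSV),np.array(lo),np.array(hi))
    if box: k=np.zeros_like(m);x0,y0,x1,y1=box;k[y0:y1,x0:x1]=255;m&=k
    return m
def uvof(m): v,u=np.nonzero(m); return np.c_[u,v]
E
python3 - <<'E'
from h import *
np.set_printoptions(precision=4,suppress=True)
T={n:np.load(n+'0.npz') for n in('top','side')}; C={n:cam(n) for n in T}
box={'tube':{'top':(235,170,290,220),'side':(278,195,312,255)},'pot':{'top':(332,198,374,242),'side':(320,282,374,340)},
'cup':{'top':(322,142,360,180),'side':(372,236,418,286)},'brush':{'top':(148,160,172,256),'side':(165,128,262,170)},'rest':{'top':(145,180,190,235),'side':(190,130,255,198)}}
hsv={'patch':((3,120,120),(14,255,255))}
for n in T:
    p,d=T[n]['p'],T[n]['d']
    def P(b):
        x0,y0,x1,y1=b; v,u=np.mgrid[y0:y1,x0:x1]; uv=np.c_[u.ravel(),v.ravel()]
        return uv,pts(C[n],uv,d[v.ravel(),u.ravel()])
    uv,W=P((230,300,240,310) if n=='top' else (200,240,215,260)); print(n,'table z',W[:,2].mean())
    uv,W=P(box['tube'][n]); s=W[:,2]>.008; Q=W[s]; 
    c,sz,a=cv2.minAreaRect(Q[:,:2].astype(np.float32)*1000);print('tube rect',c,sz,a,'ztop',np.percentile(Q[:,2],95),len(Q))
    m=mask(p,*hsv['patch'],box['tube'][n]); k=uvof(m); print('patch uv',k.mean(0),len(k),pts(C[n],k,d[k[:,1],k[:,0]]).mean(0))
    for o in('pot','cup'):
        uv,W=P(box[o][n]); Q=W[(W[:,2]>.048)&(W[:,2]<.065)]; c,r=cv2.minEnclosingCircle(Q[:,:2].astype(np.float32)*1000); print(o,c,r,np.median(Q[:,2]))
    uv,W=P(box['brush'][n]); m=mask(p,(8,90,120),(25,255,255),box['brush'][n]); k=uvof(m); Q=pts(C[n],k,d[k[:,1],k[:,0]]); Q=Q[Q[:,2]>.1]
    c,sz,a=cv2.minAreaRect(Q[:,:2].astype(np.float32)*1000); print('handle',c,sz,a,'z',np.percentile(Q[:,2],[5,50,95]),cv2.boxPoints((c,sz,a)).tolist())
    m=mask(p,(105,120,60),(125,255,255),box['rest'][n]); k=uvof(m); Q=pts(C[n],k,d[k[:,1],k[:,0]]); B=Q[Q[:,2]<.012]; c,sz,a=cv2.minAreaRect(B[:,:2].astype(np.float32)*1000); print('restbase',c,sz,a,'forktop',np.percentile(Q[:,2],98))
a=cv2.resize(T['top']['p'][150:270,140:380],(720,360),interpolation=2)
b=cv2.resize(T['side']['p'][125:255,160:320],(290,236),interpolation=2); c=cv2.resize(T['side']['p'][230:350,290:440],(295,236),interpolation=2)
o=np.zeros((600,720,3),np.uint8);o[:360]=a;o[362:598,:290]=b;o[362:598,300:595]=c
cv2.imwrite('pics/crop.png',o[:,:,::-1])
E
```

```text
top table z 0.0005449767042658115
tube rect (486.53961181640625, 10.321022033691406) (138.47605895996094, 282.2888488769531) 79.27767181396484 ztop 0.03828410944392655 527
patch uv [258.1852 197.1481] 27 [0.5422 0.0035 0.0287]
pot (467.2113037109375, -281.35003662109375) 43.21355056762695 0.0544378796779883
cup (652.9614868164062, -252.037841796875) 43.18552780151367 0.05446507174125781
handle (413.1368408203125, 200.59140014648438) (397.07513427734375, 187.79461669921875) 45.15965270996094 z [0.1166 0.1253 0.1304] [[206.56114196777344, 126.02366638183594], [339.72149658203125, -6.39666748046875], [619.7125244140625, 275.15911865234375], [486.55218505859375, 407.5794677734375]]
restbase (519.0304565429688, 288.5743713378906) (89.67880249023438, 138.5055694580078) 85.05867767333984 forktop 0.13093499357304306
side table z 0.0005967142702711959
tube rect (318.3111877441406, -279.7640380859375) (859.8893432617188, 32.233367919921875) 50.30216598510742 ztop 0.035543962527293096 580
patch uv [288.5217 222.3478] 23 [0.5398 0.0042 0.0308]
pot (463.58392333984375, -279.36956787109375) 44.132205963134766 0.05412502996597729
cup (649.525390625, -252.20648193359375) 44.13631057739258 0.053852096000077676
handle (492.8850402832031, 293.9840393066406) (29.72719955444336, 232.77223205566406) 87.59710693359375 z [0.1174 0.1246 0.1278] [[375.97808837890625, 284.01312255859375], [608.545654296875, 274.25390625], [609.7919921875, 303.9549560546875], [377.22442626953125, 313.71417236328125]]
restbase (518.5869750976562, 292.61517333984375) (102.62969970703125, 143.6258087158203) 84.23274993896484 forktop 0.123970646501047
```

View pics/crop.png

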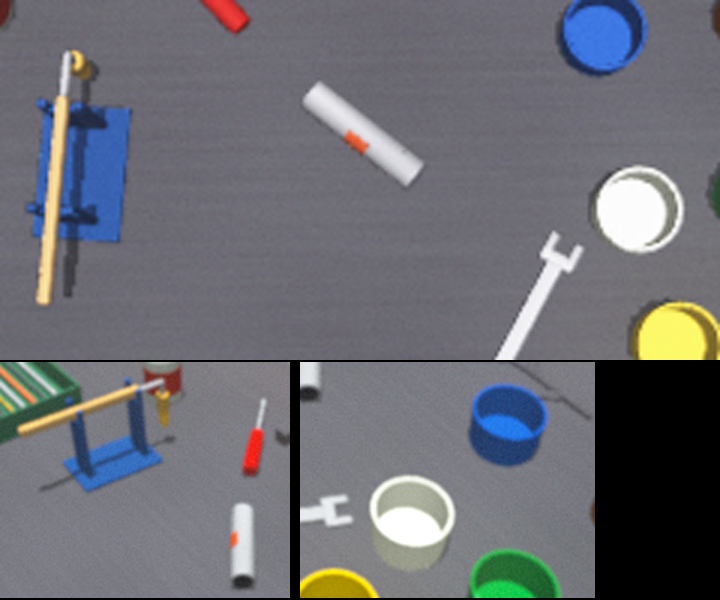

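The close crop confirms the choices. The tube's patch (356,142 in the crop) is on its robot side, the white pot is at (638,208), and the brush head hangs at the far end (75,60). Next I'll redo the fits without the invalid-depth pixels.

```bash
python3 - <<'E'
from h import *
np.set_printoptions(precision=4,suppress=True)
box={'tube':{'top':(235,170,290,220),'side':(278,195,312,255)},'brush':{'top':(148,160,172,256),'side':(165,128,262,170)},'rest':{'top':(145,180,190,235)}}
def line(Q):
    c=Q.mean(0); ax=np.linalg.svd(Q-c,full_matrices=False)[2][0]; t=(Q-c)@ax; return c,ax,t.min(),t.max()
for n in('top','side'):
    D=np.load(n+'0.npz');p,d=D['p'],D['d'];C=cam(n)
    def P(b):
        x0,y0,x1,y1=b; v,u=np.mgrid[y0:y1,x0:x1]; v,u=v.ravel(),u.ravel();k=d[v,u]>.1; return pts(C,np.c_[u,v][k],d[v,u][k])
    Q=P(box['tube'][n]);Q=Q[(Q[:,2]>.012)&(Q[:,2]<.06)];c,sz,a=cv2.minAreaRect(Q[:,:2].astype(np.float32)*1000);print(n,'tube',c,sz,a,np.percentile(Q[:,2],[50,90,97]))
    m=mask(p,(8,90,120),(25,255,255),box['brush'][n]);k=uvof(m);dd=d[k[:,1],k[:,0]];Q=pts(C,k[dd>.1],dd[dd>.1]);Q=Q[(Q[:,2]>.105)&(Q[:,2]<.14)]
    c,ax,t0,t1=line(Q[:,:2]);print('handle',c,ax,c+ax*t0,c+ax*t1,np.percentile(Q[:,2],[5,50,95]))
    if n=='top':
        m=mask(p,(105,120,60),(125,255,255),box['rest'][n]);k=uvof(m);Q=pts(C,k,d[k[:,1],k[:,0]]);Q=Q[Q[:,2]>.09]
        c,lab,cc=cv2.kmeans(Q[:,:2].astype(np.float32),2,None,(3,30,1e-5),5,0);print('forks',cc,Q[:,2].max())
    # table handle mid triangulation later
o=get_obs();print(rot(o['ee_rot']).as_matrix())
E
```

```text
top tube (552.9017333984375, -2.8358230590820312) (142.15562438964844, 34.4669303894043) 50.30752182006836 [0.0305 0.0356 0.0382]
handle [0.4746 0.2908] [-0.9962  0.0865] [0.5768 0.2819] [0.3822 0.2988] [0.1172 0.1253 0.1302]
forks [[0.4635 0.2785]
 [0.5676 0.283 ]] 1.4593807049907719
side tube (547.3145141601562, -3.9069900512695312) (142.84048461914062, 32.233367919921875) 50.30216598510742 [0.0311 0.0346 0.0356]
handle [0.4691 0.2908] [-0.9969  0.0792] [0.6089 0.2797] [0.3765 0.2981] [0.1174 0.1246 0.1278]
[[-0.8952  0.4456 -0.001 ]
 [ 0.4456  0.8952 -0.0013]
 [ 0.0003 -0.0016 -1.    ]]
```

The tube is centred at about (0.553,-0.003), with its axis at 50.3° and the patch facing (-0.77,0.64). It has to roll about 21 mm towards (0.77,-0.64). I'll straddle it with the open fingers.

```bash
cat >> h.py <<'E'
def plan(wps,start=None):
    """wps: [x,y,z,yaw_deg of tool y]; prints shift/turn per call in tool axes; tool down"""
    o=get_obs(); p=o['position']; M=rot(o['ee_rot'])
    if start: p,M=start
    for x,y,z,w in wps:
        yv=np.array([np.cos(np.radians(w)),np.sin(np.radians(w)),0]); zv=np.array([0,0,-1.]); G=R.from_matrix(np.c_[np.cross(yv,zv),yv,zv])
        t=M.inv().apply(np.array([x,y,z])-p); r=(M.inv()*G).as_rotvec()/(np.pi/2)
        print('t',np.round(t,4),'w',np.round(r,4),'rows',round(max(np.linalg.norm(t)/.0417,np.linalg.norm(r)*90/7.16),1)); p,M=np.array([x,y,z]),G
E
python3 - <<'E'
from h import *
a=np.array([.245,.492,.231,63.5]);b=np.array([.553,-.003,.15,-39.7])
plan([a+(b-a)*k/3 for k in(1,2,3)])
E
```

```text
t [-0.1657 -0.1018  0.0267] w [-1.000e-03  1.000e-04  3.827e-01] rows 4.8
t [-0.1941  0.0095  0.027 ] w [0.     0.     0.3822] rows 4.8
t [-0.1548  0.1175  0.027 ] w [0.     0.     0.3822] rows 4.8
```

>>> servo_tool([
  [-0.033,-0.02,0.005,0,0,0.077,1],
  [-0.066,-0.041,0.011,0,0,0.153,1],
  [-0.1,-0.061,0.016,0,0,0.23,1],
  [-0.133,-0.082,0.021,0,0,0.306,1],
  [-0.166,-0.102,0.027,0,0,0.383,1],
])

```text
time: 0.52
position: [0.3484, 0.3255, 0.2039]
ee_rot: [-0.0, 0.509, 0.861, -0.0]
contact_force: [0.0, 0.1, 0.3]
gripper_width: 0.0851
grip_force: 0.0
```

>>> servo_tool([
  [-0.039,0.002,0.005,0,0,0.076,1],
  [-0.078,0.004,0.011,0,0,0.153,1],
  [-0.116,0.006,0.016,0,0,0.229,1],
  [-0.155,0.008,0.021,0,0,0.306,1],
  [-0.194,0.0095,0.027,0,0,0.382,1],
])

```text
time: 0.93
position: [0.4513, 0.1604, 0.1771]
ee_rot: [-0.0, 0.741, 0.671, 0.0]
contact_force: [0.5, 1.7, 1.0]
gripper_width: 0.0854
grip_force: 0.0
```

>>> servo_tool([
  [-0.031,0.023,0.005,0,0,0.076,1],
  [-0.062,0.047,0.011,0,0,0.153,1],
  [-0.093,0.07,0.016,0,0,0.229,1],
  [-0.124,0.094,0.021,0,0,0.306,0.8],
  [-0.155,0.1175,0.027,0,0,0.382,0.65],
])

```text
time: 1.35
position: [0.554, -0.0049, 0.1498]
ee_rot: [-0.0, 0.906, 0.422, -0.0]
contact_force: [0.6, 0.7, 0.3]
gripper_width: 0.0642
grip_force: 0.0
```

```bash
cat >> h.py <<'E'
def tube(n='wrist',show=None):
    C=cam(n);p,d=grab_frame(n)
    if show: cv2.imwrite(show,p[:,:,::-1])
    v,u=np.nonzero(d>.05);W=pts(C,np.c_[u,v],d[v,u]);s=p[v,u].astype(int)
    rx=(np.linalg.norm(W[:,:2]-[.565,-.01],axis=1)<.12)&(W[:,2]>.015)&(W[:,2]<.045)
    img=np.zeros(d.shape,np.uint8);img[v[rx],u[rx]]=255
    k,lab,st,_=cv2.connectedComponentsWithStats(img);i=1+st[1:,4].argmax();sel=rx&(lab[v,u]==i)
    Q=W[sel];r=cv2.minAreaRect(Q[:,:2].astype(np.float32)*1000)
    print('tube',np.round(r[0],1),np.round(r[1],1),round(r[2],1),'ztop',np.round(np.percentile(Q[:,2],97),4),len(Q))
    hsv=cv2.cvtColor(p,cv2.COLOR_RGB2HSV)[v,u];m=rx&(hsv[:,0]<16)&(hsv[:,1]>110)&(hsv[:,2]>80)
    w=np.array(r[1]);an=np.radians(r[2]+(0 if w[0]>w[1] else 90));ax=np.array([np.cos(an),np.sin(an)]);nv=np.array([-ax[1],ax[0]]); nv*=np.sign(nv[0]) 
    c=np.array(r[0])/1000;q=W[m];e=(q[:,:2]-c)@nv;l=(q[:,:2]-c)@ax
    ang=np.degrees(np.arctan2(e,q[:,2]-.017))
    print('axis',np.round(np.degrees(an),1),'n',nv.round(3),'patch n',m.sum(),'ang range',np.percentile(ang,[2,50,98]).round(1),'along mm',np.percentile(l,[2,50,98]).round(4)*1000,'mean',q.mean(0).round(4), 'z',np.percentile(q[:,2],98).round(4))
E
python3 - <<'E'
from h import *
o=get_obs();print(o['time'],o['position'],o['gripper_width'],o['qpos'])
tube(show='pics/w1.png')
E
```

```text
1.35 [ 0.55400373 -0.00492358  0.14983356] 0.06418677977172775 [-2.10295555e-01  3.33459341e-01  1.64094215e+00  1.00021121e-04
  1.16754898e+00  4.88675513e-01]
tube [551.3  -3.8] [140.6  33.8] 50.8 ztop 0.0337 7848
axis 50.8 n [ 0.775 -0.632] patch n 399 ang range [-79.3 -43.6 -24.8] along mm [-12.8  -0.3  11.9] mean [0.5421 0.0032 0.0281] z 0.0324
```

View pics/w1.png

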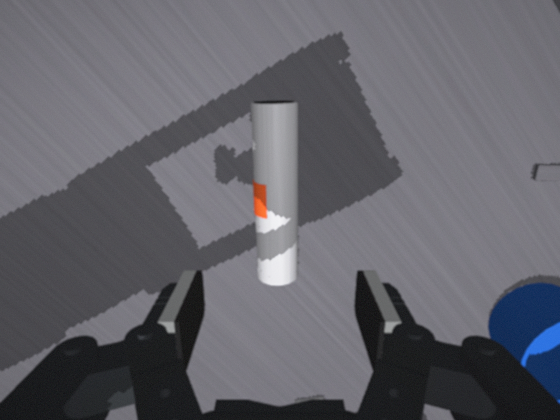

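The wrist view shows the tube upright in the picture at (275,190), with the patch on its left flank (260,200). The patch's near edge is 25° off top, so its middle is 72° off. I'll straddle the tube and push.

```bash
python3 - <<'E'
from h import *
plan([[.5513,-.0038,.006,-39.2]])
E
```

```text
t [ 0.0016 -0.0104  0.1427] w [ 0.0028  0.001  -0.016 ] rows 3.4
```

```bash
python3 - <<'E'
from h import *
o=get_obs();print(o['time'],o['position'],o['qvel'],o['gripper_width'])
E
```

```text
1.4 [ 0.55781166 -0.01124459  0.14870276] [ 0.05570135 -0.04442875  0.05680554  0.01021445  0.0169067  -0.14094139] 0.05648167330391381
```

>>> servo_tool([
  [0,0,0,0,0,0,0.6],
  [0,0,0,0,0,0,0.6],
  [0,0,0,0,0,0,0.6],
  [0,0,0,0,0,0,0.6],
  [0,0,0,0,0,0,0.6],
])

```text
time: 1.82
position: [0.5529, -0.0017, 0.1506]
ee_rot: [0.0, 0.905, 0.426, 0.0]
contact_force: [-0.2, 0.6, 0.0]
gripper_width: 0.0512
grip_force: 0.0
```

```bash
python3 - <<'E'
from h import *
plan([[.5513,-.0038,.006,-39.2]])
E
```

```text
t [-0.0026  0.      0.1446] w [ 0.0001 -0.0001 -0.004 ] rows 3.5
```

>>> servo_tool([
  [-0.003,0,0.03,0,0,-0.004,0.6],
  [-0.003,0,0.06,0,0,-0.004,0.6],
  [-0.003,0,0.09,0,0,-0.004,0.6],
  [-0.003,0,0.115,0,0,-0.004,0.6],
  [-0.003,0,0.135,0,0,-0.004,0.6],
])

```text
time: 2.23
position: [0.5503, -0.0041, 0.0138]
ee_rot: [-0.0, 0.903, 0.429, -0.001]
contact_force: [-0.1, 0.3, -0.9]
gripper_width: 0.0514
grip_force: 0.0
```

>>> servo_tool([
  [0,0,0.005,0,0,0,0.6],
  [0,0,0.009,0,0,0,0.6],
  [0,0,0.009,0,0,0,0.6],
  [0,0.003,0.009,0,0,0,0.6],
  [0,0.006,0.009,0,0,0,0.6],
])

```text
time: 2.65
position: [0.5575, -0.0093, 0.0079]
ee_rot: [0.001, 0.904, 0.428, 0.001]
contact_force: [0.1, -0.5, 0.3]
gripper_width: 0.0511
grip_force: 0.0
```

>>> servo_tool([
  [0,0.002,0,0,0,0,0.6],
  [0,0.004,0,0,0,0,0.6],
  [0,0.006,0,0,0,0,0.6],
  [0,0.008,0,0,0,0,0.6],
  [0,0.01,0,0,0,0,0.6],
])

```text
time: 3.07
position: [0.5641, -0.0157, 0.0065]
ee_rot: [0.0, 0.904, 0.428, 0.0]
contact_force: [0.2, 1.1, -0.7]
gripper_width: 0.0513
grip_force: 0.0
```

```bash
python3 - <<'E'
from h import *
o=get_obs();print(o['position'],o['contact_force'])
tube('wrist',show='pics/w2.png')
tube('top')
E
```

```text
[ 0.56407384 -0.01565176  0.00646139] [ 0.18673465  1.13853039 -0.68646367]
tube [5.58e+02 3.00e-01] [125.6  47.8] 50.9 ztop 0.0354 26566
axis 50.9 n [ 0.776 -0.63 ] patch n 2668 ang range [-65.6   0.5  25.7] along mm [-20.4  -7.2   4.9] mean [ 0.5532 -0.0053  0.031 ] z 0.0344
tube [537.9 -37.5] [43.5 32.7] 52.8 ztop 0.0363 111Traceback (most recent call last):
  File "<stdin>", line 4, in <module>
  File "h.py", line 43, in tube
    print('axis',np.round(np.degrees(an),1),'n',nv.round(3),'patch n',m.sum(),'ang range',np.percentile(ang,[2,50,98]).round(1),'along mm',np.percentile(l,[2,50,98]).round(4)*1000,'mean',q.mean(0).round(4), 'z',np.percentile(q[:,2],98).round(4))
                                                                                          ~~~~~~~~~~~~~^^^^^^^^^^^^^^^
    return _quantile_unchecked(
        a, q, axis, out, overwrite_input, method, keepdims, weights)
    return _ureduce(a,
                    func=_quantile_ureduce_func,
    ...<5 lines>...
                    overwrite_input=overwrite_input,
                    method=method)
    r = func(a, **kwargs)
    result = _quantile(arr,
                       quantiles=q,
    ...<2 lines>...
                       out=out,
                       weights=wgt)
    slices_having_nans = np.isnan(arr[-1, ...])
                                  ~~~^^^^^^^^^
IndexError: index -1 is out of bounds for axis 0 with size 0
```

>>> servo_tool([
  [0,0.002,0,0,0,0,0.6],
  [0,0.004,0,0,0,0,0.6],
  [0,0.006,0,0,0,0,0.6],
  [0,0.008,0,0,0,0,0.6],
  [0,0.01,0,0,0,0,0.6],
])

```text
time: 3.58
position: [0.5718, -0.0219, 0.0063]
ee_rot: [-0.0, 0.904, 0.428, -0.0]
contact_force: [0.3, -0.2, 0.3]
gripper_width: 0.0513
grip_force: 0.0
```

>>> servo_tool([
  [0,0.001,0,0,0,0,0.6],
  [0,0.001,0,0,0,0,0.6],
  [0,-0.003,0,0,0,0,0.6],
  [0,-0.007,0,0,0,0,0.6],
  [0,-0.007,0,0,0,0,0.6],
])

```text
time: 4.0
position: [0.565, -0.0166, 0.0061]
ee_rot: [-0.001, 0.904, 0.428, -0.001]
contact_force: [0.1, 0.3, -0.3]
gripper_width: 0.0515
grip_force: 0.0
```

>>> servo_tool([
  [0,0,-0.02,0,0,0,0.6],
  [0,0,-0.05,0,0,0,0.6],
  [0,0,-0.085,0,0,0,0.6],
  [0,0,-0.115,0,0,0,0.6],
  [0,0,-0.13,0,0,0,0.6],
])

```text
time: 4.42
position: [0.5678, -0.0175, 0.1405]
ee_rot: [0.002, 0.904, 0.428, 0.002]
contact_force: [0.4, -0.6, 1.1]
gripper_width: 0.0509
grip_force: 0.0
```

>>> servo_tool([
  [0,0,0,0,0,0,0.6],
  [0,0,0,0,0,0,0.6],
  [0,0,0,0,0,0,0.6],
  [0,0,0,0,0,0,0.6],
  [0,0,0,0,0,0,0.6],
])

```text
time: 4.83
position: [0.5652, -0.0171, 0.1347]
ee_rot: [-0.001, 0.904, 0.428, -0.001]
contact_force: [-0.2, 0.2, -0.3]
gripper_width: 0.0508
grip_force: 0.0
```

```bash
python3 - <<'E'
from h import *
o=get_obs();print(o['time'],o['position'],o['contact_force'])
tube('wrist',show='pics/w3.png')
plan([[.5513,-.0038,.006,-39.2]])
E
```

```text
4.8333 [ 0.56521532 -0.01713276  0.13470772] [-0.20688709  0.16502731 -0.32523884]
tube [567.9 -17.4] [140.8  33.3] 51.0 ztop 0.0339 8750
axis 51.0 n [ 0.777 -0.63 ] patch n 1252 ang range [-48.3  -0.6  43.1] along mm [-12.7  -0.1  12. ] mean [ 0.5674 -0.0173  0.0321] z 0.0346
t [ 0.0016 -0.0191  0.1289] w [-0.0015  0.0008 -0.0014] rows 3.1
```

View pics/w3.png

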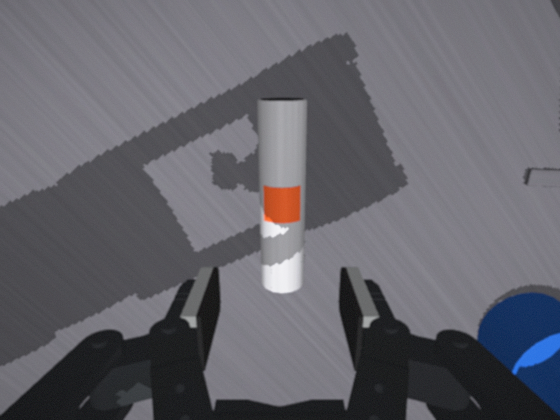

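The patch now faces up: it is centred on the tube at (282,204), within about 3°. Tube centre is (0.568,-0.017). Next is the brush.

```bash
python3 - <<'E'
from h import *
a=np.array([.5652,-.0171,.1347,-39.2]);b=np.array([.515,.287,.24,-94.8])
plan([a+(b-a)*k/2 for k in(1,2)])
E
```

```text
t [ 0.1016 -0.1161 -0.0523] w [-0.0013  0.0011  0.3075] rows 3.9
t [ 0.0363 -0.1498 -0.0526] w [0.     0.     0.3089] rows 3.9
```

>>> servo_tool([
  [0.02,-0.023,-0.015,0,0,0.061,0.6],
  [0.041,-0.046,-0.028,0,0,0.122,0.6],
  [0.061,-0.07,-0.038,0,0,0.184,0.6],
  [0.081,-0.093,-0.047,0,0,0.246,0.6],
  [0.102,-0.116,-0.053,0,0,0.308,0.6],
])

```text
time: 5.3
position: [0.5408, 0.1362, 0.1896]
ee_rot: [0.0, 0.981, 0.196, -0.0]
contact_force: [1.2, -0.4, -0.5]
gripper_width: 0.0513
grip_force: 0.0
```

>>> servo_tool([
  [0.008,-0.032,-0.012,0,0,0.07,0.6],
  [0.016,-0.065,-0.025,0,0,0.14,0.6],
  [0.024,-0.1,-0.037,0,0,0.21,0.6],
  [0.032,-0.13,-0.047,0,0,0.27,0.6],
  [0.036,-0.15,-0.053,0,0,0.309,0.6],
])

```text
time: 5.72
position: [0.5152, 0.2903, 0.2428]
ee_rot: [-0.001, 0.999, -0.044, 0.0]
contact_force: [0.6, -0.2, -0.4]
gripper_width: 0.0511
grip_force: 0.0
```

>>> servo_tool([
  [0,0,0,0,0,0,0.6],
  [0,0,0,0,0,0,0.6],
  [0,0,0,0,0,0,0.6],
  [0,0,0,0,0,0,0.6],
  [0,0,0,0,0,0,0.6],
])

```text
time: 6.13
position: [0.5159, 0.2859, 0.2416]
ee_rot: [0.0, 0.999, -0.043, -0.001]
contact_force: [0.3, -0.6, 0.3]
gripper_width: 0.0511
grip_force: 0.0
```

```bash
cat >> h.py <<'E'
def brush(n='wrist',show=None,pr=1):
    C=cam(n);p,d=grab_frame(n)
    if show: cv2.imwrite(show,p[:,:,::-1])
    v,u=np.nonzero(d>.05);W=pts(C,np.c_[u,v],d[v,u])
    hsv=cv2.cvtColor(p,cv2.COLOR_RGB2HSV)[v,u]
    s=(W[:,2]>.08)&(W[:,2]<.16)&(np.abs(W[:,1]-.29)<.08)&(np.abs(W[:,0]-.5)<.17)
    w=s&(hsv[:,0]>8)&(hsv[:,0]<26)&(hsv[:,1]>70)&(W[:,2]>.105)
    Q=W[w]; top=Q[Q[:,2]>np.percentile(Q[:,2],90)-.004]
    c=top.mean(0);ax=np.linalg.svd(top-c,full_matrices=False)[2][0];ax*=np.sign(ax[0]);t=(top-c)@ax;t2=(Q-c)@ax
    print('handle c',c.round(4),'ax',ax.round(4),'yaw',np.degrees(np.arctan2(ax[1],ax[0])).round(2),'ends',(c+ax*t.min()).round(4),(c+ax*t.max()).round(4),'len',np.ptp(t).round(4),'ztop',np.percentile(Q[:,2],[50,95]).round(4))
    b=s&(hsv[:,0]>105)&(hsv[:,0]<126)&(hsv[:,1]>110)&(W[:,2]>.118)&(W[:,2]<.14)
    if b.sum()>20:
        F=W[b]; t=(F[:,:2]-c[:2])@ax[:2]; nv=np.array([-ax[1],ax[0]]);e=(F[:,:2]-c[:2])@nv
        for g in (t<t.mean(),t>=t.mean()): print('fork t',np.percentile(t[g],[3,50,97]).round(4),'e',np.percentile(e[g],[1,99]).round(4),'z',np.percentile(F[g,2],97).round(4),'mid',F[g].mean(0).round(4))
E
python3 - <<'E'
from h import *
o=get_obs();print(o['time'],o['position'],o['qpos'])
brush('wrist','pics/w4.png')
for n in('top','side'): brush(n)
E
```

```text
6.1333 [0.51594763 0.28587421 0.24156967] [ 3.17170669e-01  3.24943427e-01  1.41824148e+00 -2.81558378e-04
  1.39981769e+00  1.97399028e+00]
handle c [0.4888 0.2908 0.1249] ax [ 9.966e-01 -8.200e-02  9.000e-04] yaw -4.71 ends [0.3802 0.2998 0.1248] [0.5773 0.2835 0.125 ] len 0.1977 ztop [0.125  0.1262]
fork t [-0.0237 -0.0177 -0.0164] e [-0.0218  0.0209] z 0.1321 mid [0.47   0.292  0.1283]
fork t [0.0754 0.0799 0.0832] e [-0.0221  0.0218] z 0.1323 mid [0.5683 0.2844 0.1301]
handle c [0.5142 0.2883 0.1277] ax [ 0.9975 -0.0703 -0.0062] yaw -4.03 ends [0.4613 0.292  0.128 ] [0.574  0.2841 0.1273] len 0.1129 ztop [0.1256 0.1299]
fork t [-0.0486 -0.0439 -0.0407] e [-0.0206 -0.0123] z 0.1339 mid [0.4685 0.2755 0.1296]
fork t [0.0512 0.0545 0.0582] e [-0.0216  0.0219] z 0.1356 mid [0.5687 0.2857 0.1295]
handle c [0.4686 0.2918 0.1262] ax [ 9.969e-01 -7.920e-02  8.000e-04] yaw -4.54 ends [0.3759 0.2992 0.1261] [0.5733 0.2835 0.1262] len 0.198 ztop [0.1242 0.1281]
fork t [-0.0075 -0.0038 -0.0011] e [-0.0222  0.02  ] z 0.1328 mid [0.4642 0.2875 0.1274]
fork t [0.0932 0.0949 0.0976] e [-0.0227  0.0182] z 0.1321 mid [0.5629 0.2743 0.1275]
```

View pics/w4.png

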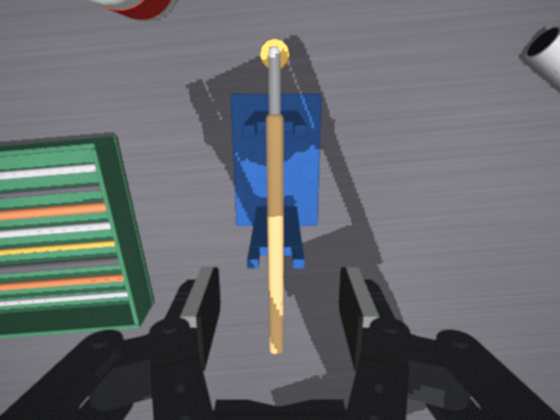

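The wrist view shows the handle along (275,115)–(276,350), lying in both forks, with the yellow and brass head at (274,53). The grip point is (0.518,0.288), with the handle top at 0.126.

>>> servo_tool([
  [0.002,-0.002,0.03,0,0,0,0.6],
  [0.002,-0.002,0.06,0,0,0,0.6],
  [0.002,-0.002,0.09,0,0,0,0.6],
  [0.002,-0.002,0.115,0,0,0,0.6],
  [0.002,-0.002,0.133,0,0,0,0.6],
])

```text
time: 6.7
position: [0.5168, 0.2881, 0.1067]
ee_rot: [0.001, 0.999, -0.043, -0.001]
contact_force: [-0.3, 0.3, 0.2]
gripper_width: 0.0516
grip_force: 0.0
```

>>> servo_tool([
  [0,0,0.006,0,0,0,0.6],
  [0,0,0.008,0,0,0,0.6],
  [0,0,0.008,0,0,0,0.5],
  [0,0,0.008,0,0,0,0.4],
  [0,0,0.008,0,0,0,0.3],
], squeeze=35)

```text
time: 7.12
position: [0.5191, 0.2893, 0.103]
ee_rot: [-0.001, 0.999, -0.042, 0.001]
contact_force: [0.3, 0.1, 0.6]
gripper_width: 0.0256
grip_force: 0.0
```

>>> servo_tool([
  [0,0,0,0,0,0,0.25],
  [0,0,0,0,0,0,0.2],
  [0,0,0,0,0,0,0.1],
  [0,0,0,0,0,0,0],
  [0,0,0,0,0,0,0],
])

```text
time: 7.53
position: [0.5183, 0.2892, 0.1022]
ee_rot: [-0.0, 0.999, -0.042, 0.001]
contact_force: [-1.6, -0.4, 5.9]
gripper_width: 0.0111
grip_force: 35.2
```

>>> servo_tool([
  [0,0,0,0,0,0,0],
  [0,0,0,0,0,0,0],
  [0,0,0,0,0,0,0],
  [0,0,0,0,0,0,0],
  [0,0,0,0,0,0,0],
])

```text
time: 7.95
position: [0.5184, 0.2892, 0.1022]
ee_rot: [-0.0, 0.999, -0.042, 0.001]
contact_force: [-1.4, -0.6, 5.5]
gripper_width: 0.0112
grip_force: 35.2
```

>>> servo_tool([
  [0,0,-0.01,0,0,0,0],
  [0,0,-0.025,0,0,0,0],
  [0,0,-0.045,0,0,0,0],
  [0,0,-0.06,0,0,0,0],
  [0,0,-0.07,0,0,0,0],
])

```text
time: 8.37
position: [0.5185, 0.2892, 0.1733]
ee_rot: [-0.0, 0.999, -0.042, 0.001]
contact_force: [1.1, -0.1, -0.8]
gripper_width: 0.0111
grip_force: 34.3
```

>>> servo_tool([
  [0,0,0,0,0,0,0],
  [0,0,0,0,0,0,0],
  [0,0,0,0,0,0,0],
  [0,0,0,0,0,0,0],
  [0,0,0,0,0,0,0],
])

```text
time: 8.78
position: [0.5173, 0.2888, 0.1701]
ee_rot: [0.0, 0.999, -0.042, -0.001]
contact_force: [-0.1, 0.3, -0.8]
gripper_width: 0.0112
grip_force: 34.3
```

```bash
cat >> h.py <<'E'
def tip(n='side',show=None,G=None):
    """handle line & head (yellow/brass below handle) of held brush, in side view"""
    C=cam(n);p,d=grab_frame(n);o=get_obs();M=rot(o['ee_rot']).as_matrix();P=o['position']
    if show: cv2.imwrite(show,p[:,:,::-1])
    v,u=np.nonzero(d>.05);W=pts(C,np.c_[u,v],d[v,u]);L=(W-P)@M  # tool axes: x along brush, z down
    hsv=cv2.cvtColor(p,cv2.COLOR_RGB2HSV)[v,u]
    w=(hsv[:,0]>8)&(hsv[:,0]<32)&(hsv[:,1]>70)&(abs(L[:,1])<.03)
    h=w&(abs(L[:,0]+.04)<.11)&(abs(L[:,2]+.019)<.04)
    if h.sum()>10:
        k=np.polyfit(L[h,0],L[h,2],1);ky=np.polyfit(L[h,0],L[h,1],1);print(n,'handle n',h.sum(),'slope z',k.round(4),'slope y',ky.round(4),'x range',L[h,0].min().round(4),L[h,0].max().round(4))
    b=w&(abs(L[:,0]-.1)<.03)&(L[:,2]>-.01)&(L[:,2]<.12)
    if b.sum()>3:
        print(' head n',b.sum(),'x',np.percentile(L[b,0],[2,50,98]).round(4),'y',np.percentile(L[b,1],[2,50,98]).round(4),'z',np.percentile(L[b,2],[2,98]).round(4))
E
python3 - <<'E'
from h import *
o=get_obs();print(o['time'],o['position'],o['contact_force'])
tip('side','pics/s5.png');tip('wrist');tip('top')
E
```

```text
8.7833 [0.51730945 0.28880157 0.1701222 ] [-0.10122595  0.34713624 -0.77365639]
side handle n 395 slope z [-0.0018 -0.0202] slope y [0.0031 0.0034] x range -0.142 0.0585
 head n 132 x [0.0863 0.0929 0.1052] y [-0.0069  0.0057  0.0106] z [0.0023 0.0635]
wrist handle n 7878 slope z [ 0.005  -0.0225] slope y [-0.0003  0.0005] x range -0.045 0.0595
 head n 1388 x [0.0915 0.1008 0.1088] y [-0.0088  0.0012  0.0101] z [0.0069 0.0101]
top handle n 30 slope z [-0.0335 -0.0195] slope y [-0.2411  0.0143] x range 0.0395 0.0595
 head n 51 x [0.0913 0.098  0.1104] y [-0.0027  0.005   0.0097] z [0.005  0.0598]
```

The brush is held level and the tip is at tool (+0.0995, 0, +0.067). I'll carry it over the pot with the same heading.

>>> servo_tool([
  [0,0,-0.015,0,0,0,0],
  [-0.002,0.01,-0.03,0,0,0,0],
  [-0.006,0.035,-0.04,0,0,0,0],
  [-0.012,0.068,-0.04,0,0,0,0],
  [-0.018,0.1,-0.04,0,0,0,0],
])

```text
time: 9.35
position: [0.4916, 0.1904, 0.2119]
ee_rot: [-0.0, 0.999, -0.042, 0.001]
contact_force: [-0.0, -0.2, -1.3]
gripper_width: 0.0116
grip_force: 34.4
```

>>> servo_tool([
  [-0.006,0.036,0,0,0,0,0],
  [-0.012,0.072,0,0,0,0,0],
  [-0.018,0.108,0,0,0,0,0],
  [-0.025,0.144,0,0,0,0,0],
  [-0.032,0.18,0,0,0,0,0],
])

```text
time: 9.77
position: [0.4436, 0.0129, 0.2114]
ee_rot: [0.0, 0.999, -0.042, 0.0]
contact_force: [0.7, -1.0, -0.8]
gripper_width: 0.011
grip_force: 34.3
```

>>> servo_tool([
  [-0.006,0.036,0,0,0,0,0],
  [-0.012,0.072,0,0,0,0,0],
  [-0.018,0.108,0,0,0,0,0],
  [-0.025,0.144,0,0,0,0,0],
  [-0.032,0.18,0,0,0,0,0],
])

```text
time: 10.18
position: [0.3965, -0.1639, 0.2115]
ee_rot: [0.0, 0.999, -0.042, 0.0]
contact_force: [0.6, 0.6, -1.1]
gripper_width: 0.0115
grip_force: 34.4
```

>>> servo_tool([
  [-0.006,0.035,0,0,0,0,0],
  [-0.012,0.065,0,0,0,0,0],
  [-0.016,0.09,0,0,0,0,0],
  [-0.019,0.105,0,0,0,0,0],
  [-0.02,0.112,0,0,0,0,0],
])

```text
time: 10.6
position: [0.3671, -0.2745, 0.2112]
ee_rot: [0.0, 0.999, -0.044, -0.0]
contact_force: [-1.0, 0.6, 0.3]
gripper_width: 0.0113
grip_force: 34.4
```

>>> servo_tool([
  [0,0,0,0,0,0,0],
  [0,0,0,0,0,0,0],
  [0,0,0,0,0,0,0],
  [0,0,0,0,0,0,0],
  [0,0,0,0,0,0,0],
])

```text
time: 11.02
position: [0.3682, -0.2713, 0.2114]
ee_rot: [-0.0, 0.999, -0.042, 0.0]
contact_force: [-0.8, 0.2, -1.4]
gripper_width: 0.0118
grip_force: 34.4
```

```bash
cat >> h.py <<'E'
def pot(n,c0):
    C=cam(n);p,d=grab_frame(n);v,u=np.nonzero(d>.05);W=pts(C,np.c_[u,v],d[v,u]);hsv=cv2.cvtColor(p,cv2.COLOR_RGB2HSV)[v,u]
    s=(np.linalg.norm(W[:,:2]-c0,axis=1)<.055)&(W[:,2]>.048)&(W[:,2]<.062)&(hsv[:,1]<60)
    c,r=cv2.minEnclosingCircle(W[s][:,:2].astype(np.float32)*1000);print(n,'pot',np.round(c,1),round(r,1),s.sum())
E
python3 - <<'E'
from h import *
o=get_obs();print(o['time'],o['position'],o['qpos'],o['gripper_width'])
pot('wrist',[.466,-.281]);tip('side','pics/s6.png');tip('wrist')
M=rot(o['ee_rot']).as_matrix();print('tip',o['position']+M@[.0995,.0005,.067])
E
```

```text
11.0167 [ 0.36820116 -0.2712616   0.21138745] [-8.79797889e-01  1.06090143e-01  1.77535977e+00  1.85748845e-04
  1.26015991e+00  7.74164755e-01] 0.01175150619958675
wrist pot [ 466.1 -282.2] 42.8 2090
side handle n 770 slope z [-0.0053 -0.0222] slope y [-0.0077  0.001 ] x range -0.1419 0.0574
 head n 232 x [0.0871 0.093  0.1049] y [-0.009   0.0045  0.0093] z [0.0017 0.0617]
wrist handle n 8186 slope z [ 0.0082 -0.023 ] slope y [-0.0033  0.0008] x range -0.0451 0.0596
 head n 1342 x [0.092  0.1011 0.109 ] y [-0.0091  0.0002  0.0095] z [0.0067 0.0095]
tip [ 0.46732363 -0.28002257  0.14439877]
```

View pics/s6.png

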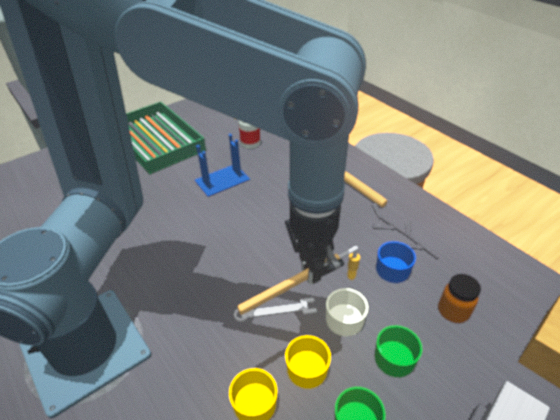

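The side view shows the brush head at (354,264), hanging over the white pot (346,311), not the blue cup. Tip and pot centre agree to about 2 mm, so I'll dip.

>>> servo_tool([
  [0,0.002,0.02,0,0,0,0],
  [0,0.002,0.045,0,0,0,0],
  [0,0.002,0.07,0,0,0,0],
  [0,0.002,0.095,0,0,0,0],
  [0,0.002,0.112,0,0,0,0],
])

```text
time: 11.58
position: [0.3671, -0.2733, 0.0974]
ee_rot: [-0.001, 0.999, -0.042, -0.001]
contact_force: [-0.1, 0.3, -0.8]
gripper_width: 0.0116
grip_force: 34.4
```

>>> servo_tool([
  [0,0,0.007,0,0,0,0],
  [0,0,0.012,0,0,0,0],
  [0,0,0.012,0,0,0,0],
  [0,0,0.012,0,0,0,0],
  [0,0,0.012,0,0,0,0],
])

```text
time: 12.0
position: [0.3683, -0.275, 0.0884]
ee_rot: [0.001, 0.999, -0.042, 0.001]
contact_force: [-0.3, -1.3, -0.1]
gripper_width: 0.0114
grip_force: 34.3
```

```bash
python3 - <<'E'
from h import *
o=get_obs();M=rot(o['ee_rot']).as_matrix();print('tip',o['position']+M@[.0995,.0005,.067],o['contact_force'])
E
```

```text
tip [ 0.46754517 -0.28405751  0.02158364] [-0.2847783  -1.32153813 -0.13866106]
```

>>> servo_tool([
  [0,0,0,0,0,0,0],
  [0,0,0,0,0,0,0],
  [0,0,-0.015,0,0,0,0],
  [0,0,-0.035,0,0,0,0],
  [0,0,-0.06,0,0,0,0],
])

```text
time: 12.42
position: [0.367, -0.2735, 0.1473]
ee_rot: [-0.001, 0.999, -0.042, -0.001]
contact_force: [-0.1, -0.3, -1.4]
gripper_width: 0.0116
grip_force: 34.3
```

>>> servo_tool([
  [0,0,-0.025,0,0,0,0],
  [0,0,-0.045,0,0,0,0],
  [0,0,-0.06,0,0,0,0],
  [0,0,-0.06,0,0,0,0],
  [0,0,-0.06,0,0,0,0],
])

```text
time: 12.83
position: [0.368, -0.2746, 0.208]
ee_rot: [0.001, 0.999, -0.042, 0.001]
contact_force: [-0.2, -0.5, -1.4]
gripper_width: 0.0111
grip_force: 34.4
```

```bash
python3 - <<'E'
from h import *
o=get_obs();print(o['time'],o['position'])
pot('wrist',[.466,-.281]);tip('wrist')
a=np.array([.9965,-.084]);t=np.array([.568,-.0174])-.0995*a; print(t)
plan([[*t,.15,-94.8]])
E
```

```text
12.8333 [ 0.36797674 -0.27461883  0.20799759]
wrist pot [ 466.  -282.1] 42.8 2123
wrist handle n 8209 slope z [ 0.0077 -0.0237] slope y [-0.0033  0.0013] x range -0.0451 0.0599
 head n 1344 x [0.0923 0.1014 0.1093] y [-0.0086  0.0007  0.01  ] z [0.0059 0.0088]
[ 0.46884825 -0.009042  ]
t [ 0.0789 -0.2722  0.0565] w [-0.0007  0.0007 -0.0007] rows 6.9
```

The tip was well inside the pot (z about 21 mm) for more than 0.3 s. Moving over to the patch.

>>> servo_tool([
  [0.004,-0.015,0,0,0,0,0],
  [0.013,-0.045,0.005,0,0,0,0],
  [0.023,-0.08,0.01,0,0,0,0],
  [0.034,-0.117,0.015,0,0,0,0],
  [0.045,-0.155,0.025,0,0,0,0],
])

```text
time: 13.35
position: [0.4257, -0.1224, 0.1814]
ee_rot: [-0.0, 0.999, -0.043, -0.0]
contact_force: [1.0, -1.1, -1.3]
gripper_width: 0.0114
grip_force: 34.4
```

>>> servo_tool([
  [0.011,-0.037,0.01,0,0,0,0],
  [0.021,-0.07,0.018,0,0,0,0],
  [0.029,-0.095,0.026,0,0,0,0],
  [0.033,-0.11,0.032,0,0,0,0],
  [0.034,-0.117,0.032,0,0,0,0],
])

```text
time: 13.77
position: [0.4681, -0.0073, 0.1477]
ee_rot: [-0.001, 0.999, -0.041, -0.002]
contact_force: [-0.4, 0.0, -1.0]
gripper_width: 0.0114
grip_force: 34.4
```

>>> servo_tool([
  [0,0,0,0,0,0,0],
  [0,0,0,0,0,0,0],
  [0,0,0,0,0,0,0],
  [0,0,0,0,0,0,0],
  [0,0,0,0,0,0,0],
])

```text
time: 14.18
position: [0.4694, -0.011, 0.1506]
ee_rot: [0.0, 0.999, -0.043, 0.0]
contact_force: [0.5, 0.9, -1.3]
gripper_width: 0.0116
grip_force: 34.4
```

```bash
python3 - <<'E'
from h import *
o=get_obs();print(o['time'],o['position'])
M=rot(o['ee_rot']).as_matrix();print('tip',o['position']+M@[.0995,.0005,.067],o['contact_force'])
tip('wrist','pics/w7.png');tip('side','pics/s7.png')
C=cam('side');p,d=grab_frame('side')
m=mask(p,(0,110,80),(14,255,255),(270,190,320,260));k=uvof(m);dd=d[k[:,1],k[:,0]];q=pts(C,k,dd);print('patch side',len(k),q.mean(0),np.percentile(q,[3,97],axis=0))
C=cam('wrist');p,d=grab_frame('wrist')
m=mask(p,(0,130,80),(14,255,255));k=uvof(m);dd=d[k[:,1],k[:,0]];q=pts(C,k,dd);q=q[(q[:,2]<.05)&(np.linalg.norm(q[:,:2]-[.568,-.017],axis=1)<.04)];print('patch wrist',len(q),np.percentile(q,[3,97],axis=0))
E
python3 -c "
import cv2,numpy as np
a=cv2.imread('pics/w7.png');b=cv2.imread('pics/s7.png')
o=np.hstack([cv2.resize(a[0:210,180:380],(400,420)),cv2.resize(b[150:270,240:354],(400,420))]);cv2.imwrite('pics/c7.png',o)"
```

```text
14.1833 [ 0.46943159 -0.01098766  0.15060228]
tip [ 0.56855023 -0.02009972  0.08365481] [ 0.54017215  0.88008148 -1.25287133]
wrist handle n 7969 slope z [ 0.0059 -0.0228] slope y [0.0002 0.0006] x range -0.0448 0.0596
 head n 1491 x [0.0917 0.1002 0.1089] y [-0.0141 -0.0009  0.0102] z [0.0066 0.1193]
side handle n 473 slope z [ 0.0093 -0.0202] slope y [0.0049 0.0029] x range -0.142 0.0569
 head n 184 x [0.086  0.0937 0.1047] y [-0.0107  0.0044  0.011 ] z [0.0023 0.1188]
patch side 67 [ 0.56709801 -0.01516475  0.03291242] [[ 0.55493331 -0.02695461  0.02945628]
 [ 0.58028021 -0.00153883  0.03614016]]
patch wrist 221 [[ 0.55940015 -0.03110497  0.02763435]
 [ 0.5698181  -0.00138231  0.03379601]]
```

View pics/c7.png

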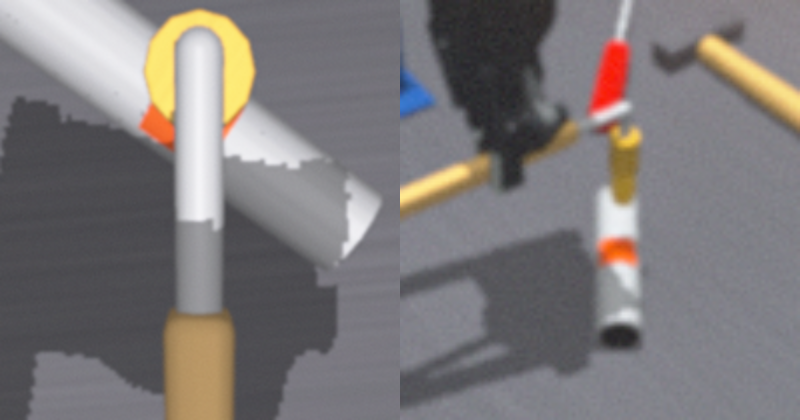

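In the crop, the head is directly over the orange patch (left, 200,70, patch edges either side) and clear above it (right, 625,165). I'll correct by 2.5 mm and lower it gently.

>>> servo_tool([
  [-0.001,-0.0025,0.01,0,0,0,0],
  [-0.001,-0.0025,0.02,0,0,0,0],
  [-0.001,-0.0025,0.03,0,0,0,0],
  [-0.001,-0.0025,0.037,0,0,0,0],
  [-0.001,-0.0025,0.04,0,0,0,0],
])

```text
time: 14.8
position: [0.468, -0.0073, 0.1094]
ee_rot: [-0.0, 0.999, -0.042, -0.001]
contact_force: [0.1, -0.1, -1.6]
gripper_width: 0.0115
grip_force: 34.4
```

>>> servo_tool([
  [0,0,0,0,0,0,0],
  [0,0,0,0,0,0,0],
  [0,0,0.003,0,0,0,0],
  [0,0,0.006,0,0,0,0],
  [0,0,0.007,0,0,0,0],
])

```text
time: 15.22
position: [0.4686, -0.0074, 0.1032]
ee_rot: [0.0, 0.999, -0.042, 0.0]
contact_force: [-0.1, -0.1, -1.0]
gripper_width: 0.0113
grip_force: 34.4
```

```bash
python3 - <<'E'
from h import *
o=get_obs();M=rot(o['ee_rot']).as_matrix();print('tip',o['position']+M@[.0995,.0005,.067],o['contact_force'],o['moment'])
E
```

```text
tip [ 0.56773978 -0.01629707  0.03616358] [-0.14476201 -0.05759762 -0.99282974] [ 0.00796643  0.00781507 -0.01463284]
```

Tip is 2 mm above the patch. Press 6 mm more (about 4 mm of bristle, roughly 1.2 N).

>>> servo_tool([
  [0,0.0005,0.001,0,0,0,0],
  [0,0.0005,0.002,0,0,0,0],
  [0,0.0005,0.004,0,0,0,0],
  [0,0.0005,0.005,0,0,0,0],
  [0,0.0005,0.006,0,0,0,0],
])

```text
time: 15.63
position: [0.4687, -0.008, 0.0973]
ee_rot: [0.0, 0.999, -0.042, 0.0]
contact_force: [-0.2, -0.4, -0.4]
gripper_width: 0.0112
grip_force: 34.6
```

>>> servo_tool([
  [0,0,0,0,0,0,0],
  [0,0,0,0,0,0,0],
  [0,0,0,0,0,0,0],
  [0,0,0,0,0,0,0],
  [0,0,0,0,0,0,0],
])

```text
time: 16.05
position: [0.4687, -0.0079, 0.0974]
ee_rot: [0.0, 0.999, -0.042, 0.0]
contact_force: [-0.0, 0.1, 0.2]
gripper_width: 0.0116
grip_force: 34.6
```

```bash
python3 - <<'E'
from h import *
o=get_obs();M=rot(o['ee_rot']).as_matrix();print('tip',o['position']+M@[.0995,.0005,.067],o['contact_force'],o['moment'])
tip('side');tip('wrist')
E
```

```text
tip [ 0.56779051 -0.01681332  0.03040357] [-0.01782919  0.05249508  0.24596869] [-0.14483504 -0.02601146 -0.06677133]
side handle n 428 slope z [-0.0004 -0.0207] slope y [0.0012 0.0023] x range -0.1423 0.0578
 head n 144 x [0.0874 0.0935 0.1076] y [-0.0079  0.0053  0.01  ] z [0.0017 0.0659]
wrist handle n 7951 slope z [ 0.0026 -0.0227] slope y [0.0009 0.0004] x range -0.0452 0.0596
 head n 1715 x [0.0907 0.0998 0.109 ] y [-0.0127  0.0033  0.0153] z [0.0064 0.0684]
```

Vertical force rose by about 1.2 N and the moment by about 0.15 N m, which confirms bristle contact on the patch. Lift straight off and check.

>>> servo_tool([
  [0,0,-0.003,0,0,0,0],
  [0,0,-0.008,0,0,0,0],
  [0,0,-0.02,0,0,0,0],
  [0,0,-0.045,0,0,0,0],
  [0,0,-0.07,0,0,0,0],
])

```text
time: 16.57
position: [0.4676, -0.0076, 0.1676]
ee_rot: [-0.0, 0.999, -0.042, -0.001]
contact_force: [-0.1, 0.2, -0.2]
gripper_width: 0.0114
grip_force: 34.4
```

>>> servo_tool([
  [0,0,-0.03,0,0,0,0],
  [0,0,-0.045,0,0,0,0],
  [-0.001,-0.015,-0.047,0,0,0,0],
  [-0.003,-0.04,-0.047,0,0,0,0],
  [-0.004,-0.06,-0.047,0,0,0,0],
])

```text
time: 16.98
position: [0.4697, 0.0531, 0.2153]
ee_rot: [-0.0, 0.999, -0.043, 0.001]
contact_force: [-0.9, -0.2, -1.1]
gripper_width: 0.0113
grip_force: 34.4
```

>>> servo_tool([
  [0,0,0,0,0,0,0],
  [0,0,0,0,0,0,0],
  [0,0,0,0,0,0,0],
  [0,0,0,0,0,0,0],
  [0,0,0,0,0,0,0],
])

```text
time: 17.4
position: [0.4697, 0.0515, 0.2142]
ee_rot: [0.0, 0.999, -0.043, -0.0]
contact_force: [0.4, 0.0, -1.0]
gripper_width: 0.0112
grip_force: 34.5
```

```bash
python3 - <<'E'
from h import *
o=get_obs();print(o['time'],o['position'])
tube('wrist'); tip('wrist')
# over the rest: home TCP
plan([[.5184,.2892,.215,-94.8]])
E
```

```text
17.4 [0.46969975 0.05153275 0.2142425 ]
tube [567.4 -17.6] [141.2  33.5] 50.9 ztop 0.034 6184
axis 50.9 n [ 0.776 -0.63 ] patch n 1061 ang range [-50.2  -4.2  43.4] along mm [-12.1   0.2  12.3] mean [ 0.5668 -0.0168  0.032 ] z 0.0347
wrist handle n 8001 slope z [ 0.0054 -0.0228] slope y [-0.0007  0.0005] x range -0.0453 0.0597
 head n 1351 x [0.0916 0.1008 0.1088] y [-0.0089  0.0005  0.0099] z [0.0067 0.0099]
t [ 0.0281 -0.2409 -0.0008] w [ 0.0001  0.0002 -0.0013] rows 5.8
```

The patch is still up (about 3° off). Carrying the brush back over the rest.

>>> servo_tool([
  [0.002,-0.012,0,0,0,0,0],
  [0.005,-0.04,0,0,0,0,0],
  [0.009,-0.075,0,0,0,0,0],
  [0.013,-0.11,0,0,0,0,0],
  [0.017,-0.145,0,0,0,0,0],
])

```text
time: 17.92
position: [0.4993, 0.1962, 0.2144]
ee_rot: [0.0, 0.999, -0.043, 0.0]
contact_force: [0.4, -0.8, -0.1]
gripper_width: 0.0117
grip_force: 34.5
```

>>> servo_tool([
  [0.004,-0.033,0,0,0,0,0],
  [0.007,-0.06,0,0,0,0,0],
  [0.009,-0.08,0,0,0,0,0],
  [0.011,-0.092,0,0,0,0,0],
  [0.011,-0.096,0,0,0,0,0],
])

```text
time: 18.33
position: [0.5184, 0.2913, 0.2139]
ee_rot: [-0.0, 0.999, -0.042, -0.0]
contact_force: [0.2, 0.0, -0.4]
gripper_width: 0.0114
grip_force: 34.5
```

>>> servo_tool([
  [0,0,0,0,0,0,0],
  [0,0,0,0,0,0,0],
  [0,0,0,0,0,0,0],
  [0,0,0,0,0,0,0],
  [0,0,0,0,0,0,0],
])

```text
time: 18.75
position: [0.5181, 0.289, 0.2146]
ee_rot: [0.0, 0.999, -0.043, 0.0]
contact_force: [0.4, 0.1, -0.4]
gripper_width: 0.0113
grip_force: 34.5
```

```bash
python3 - <<'E'
from h import *
o=get_obs();print(o['time'],o['position'])
plan([[.5184,.2892,.103,-94.8]])
E
```

```text
18.75 [0.51814964 0.28903832 0.21456473]
t [ 0.0002 -0.0002  0.1116] w [ 0.0001 -0.0002 -0.0015] rows 2.7
```

>>> servo_tool([
  [0,0,0.015,0,0,0,0],
  [0,0,0.035,0,0,0,0],
  [0,0,0.055,0,0,0,0],
  [0,0,0.075,0,0,0,0],
  [0,0,0.09,0,0,0,0],
])

```text
time: 19.17
position: [0.5175, 0.2892, 0.1229]
ee_rot: [0.0, 0.999, -0.043, -0.001]
contact_force: [-0.5, -0.2, -1.0]
gripper_width: 0.0113
grip_force: 34.5
```

>>> servo_tool([
  [0,0,0.006,0,0,0,0],
  [0,0,0.012,0,0,0,0],
  [0,0,0.017,0,0,0,0],
  [0,0,0.021,0,0,0,0],
  [0,0,0.021,0,0,0,0],
])

```text
time: 19.58
position: [0.5181, 0.2899, 0.1032]
ee_rot: [0.0, 0.999, -0.042, -0.0]
contact_force: [-0.3, 0.3, -1.0]
gripper_width: 0.0114
grip_force: 34.5
```

>>> servo_tool([
  [0,0,0.0005,0,0,0,0],
  [0,0,0.001,0,0,0,0],
  [0,0,0.001,0,0,0,0],
  [0,0,0.001,0,0,0,0],
  [0,0,0.001,0,0,0,0],
])

```text
time: 20.0
position: [0.5182, 0.2901, 0.1026]
ee_rot: [-0.0, 0.999, -0.042, 0.0]
contact_force: [0.2, -0.7, -1.4]
gripper_width: 0.0111
grip_force: 34.5
```

>>> servo_tool([
  [0,0,0.0003,0,0,0,0],
  [0,0,0.0006,0,0,0,0],
  [0,0,0.001,0,0,0,0],
  [0,0,0.001,0,0,0,0],
  [0,0,0.001,0,0,0,0],
])

```text
time: 20.42
position: [0.5182, 0.2901, 0.1022]
ee_rot: [-0.0, 0.999, -0.042, 0.0]
contact_force: [-2.0, -1.3, 5.8]
gripper_width: 0.0114
grip_force: 35.4
```

>>> servo_tool([
  [0,0,0,0,0,0,0.15],
  [0,0,0,0,0,0,0.2],
  [0,0,0,0,0,0,0.3],
  [0,0,0,0,0,0,0.45],
  [0,0,0,0,0,0,0.6],
])

```text
time: 20.83
position: [0.518, 0.29, 0.1011]
ee_rot: [0.0, 0.999, -0.042, -0.0]
contact_force: [0.1, -0.3, 0.0]
gripper_width: 0.0488
grip_force: 0.0
```

>>> servo_tool([
  [0,0,0,0,0,0,0.6],
  [0,0,-0.005,0,0,0,0.6],
  [0,0,-0.025,0,0,0,0.6],
  [0,0,-0.055,0,0,0,0.6],
  [0,0,-0.09,0,0,0,0.6],
])

```text
time: 21.25
position: [0.5167, 0.2895, 0.1907]
ee_rot: [0.001, 0.999, -0.042, -0.002]
contact_force: [0.5, 0.4, 0.2]
gripper_width: 0.0516
grip_force: 0.0
```

>>> servo_tool([
  [0,0,-0.025,0,0,0,0.6],
  [0,0,-0.045,0,0,0,0.6],
  [0,0,-0.05,0,0,0,0.6],
  [0,0,-0.05,0,0,0,0.6],
  [0,0,-0.05,0,0,0,0.6],
])

```text
time: 21.67
position: [0.5176, 0.2899, 0.2404]
ee_rot: [0.0, 0.999, -0.042, -0.001]
contact_force: [0.5, 0.5, -0.4]
gripper_width: 0.051
grip_force: 0.0
```

```bash
python3 - <<'E'
from h import *
o=get_obs();print(o['time'],o['position'])
brush('wrist','pics/w9.png'); brush('side','pics/s9.png'); tube('side'); pot('side',[.466,-.281]); pot('top',[.466,-.281])
E
```

```text
21.6667 [0.51757378 0.28986721 0.24041622]
handle c [0.4888 0.2922 0.1249] ax [ 9.965e-01 -8.340e-02  6.000e-04] yaw -4.78 ends [0.3788 0.3014 0.1249] [0.5774 0.2848 0.125 ] len 0.1992 ztop [0.125  0.1262]
fork t [-0.0235 -0.0176 -0.0163] e [-0.0228  0.0197] z 0.1322 mid [0.47   0.2921 0.1283]
fork t [0.0757 0.0798 0.0833] e [-0.0231  0.0199] z 0.1323 mid [0.5683 0.2842 0.13  ]
handle c [0.47   0.2929 0.1261] ax [ 0.9963 -0.0856  0.001 ] yaw -4.91 ends [0.3757 0.301  0.126 ] [0.5743 0.284  0.1262] len 0.1993 ztop [0.1244 0.128 ]
fork t [-0.0079 -0.0063 -0.0018] e [-0.026   0.0184] z 0.1333 mid [0.4639 0.2868 0.1277]
fork t [0.0903 0.0937 0.0954] e [-0.0228  0.0152] z 0.1328 mid [0.5621 0.2728 0.1265]
tube [564.7 -17. ] [145.3  32.2] 50.7 ztop 0.0359 551
axis 50.7 n [ 0.774 -0.634] patch n 69 ang range [-47.8  -2.7  51.3] along mm [-8.9  2.3 13.3] mean [ 0.5661 -0.0146  0.0328] z 0.0364
side pot [ 463.6 -280.3] 43.7 337
top pot [ 467.9 -280.2] 43.1 128
```

View pics/s9.png

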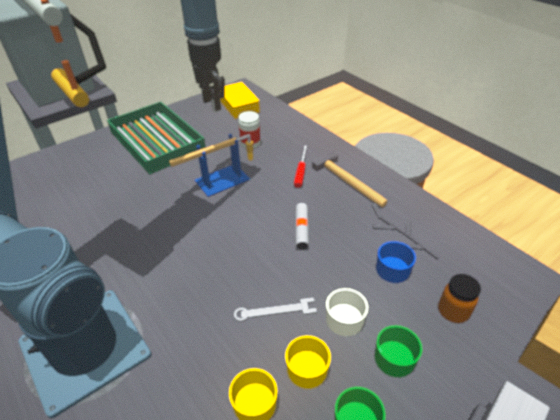

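The side view shows the brush back in both forks (206,152), 1.4 mm from where it started. The tube's patch is up at (301,222), the pot is unmoved at (346,311), and the gripper is clear.

```bash
python3 -c "
from station import *
print(workorder.sign_off())"
```

```text
the job is handed in; nothing more can be done
None
```

The job is handed in (no verdict was returned): the tube's patch faces up to within about 3–4°, the bristles were dipped in the white pot and dabbed on the patch at about 1.2 N, the brush is back in both slots of its rest, and the pot measured unmoved.

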